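# Size a hose union on the tapered slot gauge and bin it

### The arm

A 6-joint arm with a two-finger parallel gripper is mounted at the origin on the work surface. World frame = base frame: x ahead of the robot, y to its left, z up, the work surface at z = 0. Lengths are in m, angles in rad, forces in N, time in s.
With the tool pointing down it reaches from about 0.2 to 0.875 m from the base axis. Payload 3.4 kg.
Tool frame: the origin (TCP) lies between the finger pads; the fingertips stand 25 mm ahead of it and the grasp point (between the pads) lies 6 mm ahead of it (r.nose_length is the z of the fingertips in the tool frame, in m); z points along the fingers, y is the line along which they close (so a half turn about z gives the same grasp; the last joint's range is limited). The gripper opens to 94 mm and grips with 3 to 60 N. Pads are 16 mm wide; open, the fingers measure 119 mm over their backs; the gripper's body (75 mm by 177 mm) begins 78 mm behind the grasp point.
Start: joints at [-1.469, 0.276, 1.505, -0, 1.361, -0.121], TCP at [0.127, -0.561, 0.23] pointing down, gripper open.
Joint ranges: [-2.89, 2.89], [-0.75, 2.08], [0.22, 2.7], [-1.18, 4.32], [0.11, 2.71], [-2.7, 2.7]. Speed limits (rad/s): [2.57, 2.57, 3.14, 3.14, 3.14, 3.14].

### API

Orientations are given as a unit quaternion [w, x, y, z].
In Python, from plant import r, gripper_to, inverse_kinematics, vision, models, telemetry gives the robot as it stands. Calls block until the motion is done:
- r.move_to(position, orientation): joint-space move of the TCP to a pose.
- r.move_l(position, rot=None, vel=0.15, guard=None): straight line of the TCP; rot=None keeps the orientation; vel is the mean speed in m/s. With guard (N) it stops when the force on the tool has changed by that much, and returns True; else False.
- r.movej(angles): joint-space move.
- gripper_to(opening, f_grip=None): finger opening in m; f_grip is the grip in N (None keeps the last); returns when the fingers have stopped.
- r.hold(seconds).
- inverse_kinematics(position, orientation): joint angles nearest the present ones, or None.
- vision.snapshot(name): name is "side" or "top" or "wrist"; returns the picture (400x640x3 uint8, red, green, blue); there is no depth.
- vision.get_calibration(name): a dict with "fx", "fy", "cx", "cy" (pixels), "D" ([k1, k2, p1, p2, k3] as OpenCV has them; the pictures are not rectified), "position" and "orientation" of the camera in the world. Camera axes: x right, y down, z forward; pixel columns grow to the right and rows downward; lengths in m; the calibration is good to about 2 mm. A picture is of the moment at which its call begins: read the wrist's pose just before it. get_calibration takes no time and is no camera call; for the wrist camera it gives the pose at the moment of the call.
A pose or a line that the arm cannot do raises r.PlanningError and nothing moves.
- r.sign_off(): hands the job in; it is judged then, once.
Trained networks look in the newest picture that a camera, given by its name, has taken for a name from the list of things; names that differ only in an ending like _2 or _b are one class to them, and where a whole thing is asked for, a point or a joint stands for the part that bears it (a point fixed in the world has none). Each returns a list of dicts, best first, with "score" (0 to 1); they miss things now and then, are a little off and sometimes report something else, mostly with a low value. They report only what shows in the picture. A call takes as long as a camera call.
- models.boxes_of(thing, camera): "at" ([x, y, z] in m, in world coordinates, good to about 4 mm: the middle of the surface that is visible of it).
- models.regions_of(thing, camera): "pixels" (400x640 bool, what is visible of it).
- models.mark_of(thing, camera): "at" ([x, y, z] in m, in world coordinates, good to about 4 mm: a listed point, or the origin of a listed thing).
Readings, each from a call of its own:
- telemetry.current_t(): time.
- telemetry.current_joints(): joint angles.
- telemetry.current_dq(): joint speeds.
- telemetry.current_joint_efforts(): joint torques, N m.
- telemetry.current_ee_pos(): TCP position.
- telemetry.current_tool_rot(): TCP orientation.
- telemetry.current_wrist_force(): force on the tool from outside, world axes, zero at the start.
- telemetry.current_torque(): the same for the moment, N m.
- telemetry.current_opening(): finger opening in m.
- telemetry.current_finger_force(): force on a finger pad.
Only numpy, scipy, OpenCV 4.12 (cv2) and the standard library are available. Lean on these libraries where they do the work, as an engineer would, in place of code of your own. Each camera call takes 0.05 s, during which the arm holds its last target. There are 200 camera calls.

### The job

Find the tail size of the brass hose union that stands alone in the single-hole wooden block and put it away: hang it by its collar in the wide end of the tapered slot gauge, collar flat on the steel, and slide it towards the narrow end until the tail wedges lightly between both jaws, with no more than a finger's push (about 5 to 10 N; over 25 N on a jaw bruises the brass). The engraved line where it stops gives the size: 19 mm nearest the wide end, then 16, then 13; let it rest there a moment, then take it out and put it in the bin for that size (bins seen from the robot: 19 mm left, 16 mm middle, 13 mm right). Leave the two unions in the two-hole rack, the ball valve and the screwdriver where they are.

Things in the scene. Friction and masses are not known exactly. Their poses are not given: they have to be found in the camera images.
- union_a: Brass hose union, upright, 100 to 190 g: six-sided nut 32 mm across flats, 22 mm tall (flats face the body's x axis and every 60 degrees); under it a collar 32 mm across, 5 mm thick; under that a hose tail 34 mm long. Origin on the axis at the collar's flat underside; z up, tail towards -z, nut from z = 5 to 27 mm. Size unknown, as union_b.
- union_b: Same shape, origin and axes as union_a. The first 16 mm of tail below the collar is plain and has the size diameter, 13, 16 or 19 mm less up to 0.5 mm of wear; the barbs below are slimmer. The three unions look alike from above; each is of another size and any one may be any size. One of the three, any one, stands in the single-hole block; the other two in the rack.
- union_c: Same shape, origin and axes as union_a; size unknown (13, 16 or 19 mm), as union_b.
- gauge: Tapered slot gauge, fixed to the bench: dark steel stand 130 x 110 mm carrying two bright steel jaws, a tapering slot between them. Origin at the centre of its underside; x along the slot from the wide open end (-x) to the narrow end (+x), y left, z up. Flat jaw tops at z = 56 mm, jaws 10 mm thick, free space below down to z = 4 mm.
- jaw_left: The gauge's left (+y) jaw, a rigid steel bar 34 mm wide; same origin and axes as the gauge. The slot between the jaws runs from x = -60 mm (26 mm wide, open end) to x = +45 mm (8.5 mm wide), narrowing by 1 mm in every 6 mm.
- jaw_right: The gauge's right (-y) jaw, like the left. A round tail of full size bears on both jaws when its axis is at x = -18 mm (19 mm), 0 (16 mm) or +18 mm (13 mm); a worn one stops up to 3 mm further, and the push adds a little. Pulling back towards the wide end frees it.
- slot_mouth (a point): Point on the slot's middle line level with the jaws' tops, 12 mm in from the wide end, where the slot is 24 mm wide: a good place to lower a tail in. Axes as the gauge's.
- mark_19 (a point): The engraved line pair for 19 mm: point on the slot's middle line level with the jaws' tops, where the axis of a full-size 19 mm tail stops (a worn one up to 3 mm further in +x). Axes as the gauge's.
- mark_16 (a point): The engraved line pair for 16 mm: point on the slot's middle line level with the jaws' tops, where the axis of a full-size 16 mm tail stops (a worn one up to 3 mm further in +x). Axes as the gauge's.
- mark_13 (a point): The engraved line pair for 13 mm: point on the slot's middle line level with the jaws' tops, where the axis of a full-size 13 mm tail stops (a worn one up to 3 mm further in +x). Axes as the gauge's.
- single_hole (a point): Centre of the hole's mouth on the top of the single-hole block of light wood, 70 x 70 x 48 mm, fixed; hole 21 mm wide, 40 mm deep. The union to be sized stands here, collar on the wood.
- rack: Two-hole rack of light wood, 60 x 140 x 48 mm, fixed; origin at the centre of its underside; holes 35 mm either side along y hold the other two unions.
- bin_19 (a point): Centre of the inner floor of the red bin for 19 mm, the left one of a fixed row of three equal bins as seen from the robot (row runs along y). Inside 144 x 93 mm (x, y), floor 3 mm above the bench; walls 55 mm above the bench, the lip towards the robot 32 mm. A brass sample sticks out 36 mm from its front. Axes: x away from the robot, y left.
- bin_16 (a point): Centre of the inner floor of the red bin for 16 mm, the middle one of a fixed row of three equal bins as seen from the robot (row runs along y). Inside 144 x 93 mm (x, y), floor 3 mm above the bench; walls 55 mm above the bench, the lip towards the robot 32 mm. A brass sample sticks out 36 mm from its front. Axes: x away from the robot, y left.
- bin_13 (a point): Centre of the inner floor of the red bin for 13 mm, the right one of a fixed row of three equal bins as seen from the robot (row runs along y). Inside 144 x 93 mm (x, y), floor 3 mm above the bench; walls 55 mm above the bench, the lip towards the robot 32 mm. A brass sample sticks out 36 mm from its front. Axes: x away from the robot, y left.
- ball_valve: Bystander: brass ball valve with a blue lever, 75 mm long, 46 mm tall; origin under its middle.
- screwdriver: Bystander: screwdriver lying on the bench.

How it is judged:
By the outcome, as a careful person would: the job done as asked, in the order asked, and still so for the second after the job is handed in, with the robot touching nothing.
It also fails if it takes over 64 s, if anything falls off the work surface, if the arm or the gripper's body presses on something with over 40 N, if the wrist force passes 120 N, or if a joint passes its speed limit or range.

## Working session

There is one attempt and no reset: what is moved stays moved. The work goes in short steps, each a Python script; the robot and the scene stay as the last script left them, time stands still between calls to the robot, and variables do not carry over. Pictures are saved under pics/ and viewed, at most 10 in all, crops included, and the job is handed in when it is done.

```bash
mkdir -p pics; ls
python3 - <<'E'
from plant import r, vision, models, telemetry
import cv2,numpy as np
for c in ["top","side"]:
    im=vision.snapshot(c); cv2.imwrite(f"pics/{c}0.png",im[:,:,::-1])
    print(c,vision.get_calibration(c)["position"])
    for t in ["single_hole","gauge","slot_mouth","mark_19","mark_16","mark_13","union_a","rack","bin_19","bin_16","bin_13","ball_valve","screwdriver"]:
        print(t,[(np.round(d["at"],3).tolist(),round(d["score"],2)) for d in models.mark_of(t,c)[:4]])
print(telemetry.current_t(), telemetry.current_tool_rot())
E
```

```text
pics
top [ 0.47738061 -0.02116797  1.12020846]
single_hole [([0.485, -0.318, 0.046], 0.77)]
gauge []
slot_mouth [([0.474, -0.109, 0.054], 0.95)]
mark_19 [([0.519, -0.107, 0.061], 0.93), ([0.538, -0.099, 0.052], 0.81), ([0.499, -0.102, 0.056], 0.75)]
mark_16 [([0.519, -0.107, 0.061], 0.93), ([0.538, -0.099, 0.052], 0.81), ([0.499, -0.102, 0.056], 0.75)]
mark_13 [([0.519, -0.107, 0.061], 0.93), ([0.538, -0.099, 0.052], 0.81), ([0.499, -0.102, 0.056], 0.75)]
union_a [([0.639, -0.287, 0.053], 0.75), ([0.482, -0.319, 0.046], 0.65), ([0.638, -0.357, 0.048], 0.62)]
rack [([0.634, -0.327, -0.0], 0.81)]
bin_19 [([0.573, 0.218, 0.001], 0.92), ([0.587, 0.118, 0.0], 0.76), ([0.558, 0.314, 0.002], 0.74)]
bin_16 [([0.573, 0.218, 0.001], 0.92), ([0.587, 0.118, 0.0], 0.76), ([0.558, 0.314, 0.002], 0.74)]
bin_13 [([0.573, 0.218, 0.001], 0.92), ([0.587, 0.118, 0.0], 0.76), ([0.558, 0.314, 0.002], 0.74)]
ball_valve [([0.776, -0.094, 0.002], 0.94), ([0.522, -0.103, -0.004], 0.37), ([0.517, -0.102, -0.0], 0.33)]
screwdriver [([0.342, 0.264, 0.001], 0.7)]
side [0.41273275 0.8272988  0.97440451]
single_hol
[... 263 characters left out ...]
[0.501, -0.109, 0.051], 0.93), ([0.52, -0.102, 0.058], 0.63), ([0.536, -0.102, 0.055], 0.6)]
mark_13 [([0.501, -0.109, 0.051], 0.93), ([0.52, -0.102, 0.058], 0.63), ([0.536, -0.102, 0.055], 0.6)]
union_a [([0.635, -0.359, 0.051], 0.58), ([0.487, -0.319, 0.049], 0.5), ([0.635, -0.286, 0.049], 0.45)]
rack [([0.636, -0.324, 0.004], 0.96)]
bin_19 [([0.569, 0.211, 0.002], 0.83), ([0.56, 0.313, 0.002], 0.56)]
bin_16 [([0.569, 0.211, 0.002], 0.83), ([0.56, 0.313, 0.002], 0.56)]
bin_13 [([0.569, 0.211, 0.002], 0.83), ([0.56, 0.313, 0.002], 0.56)]
ball_valve [([0.776, -0.098, 0.0], 0.69)]
screwdriver [([0.337, 0.254, 0.001], 0.74)]
1.4 [ 5.49305908e-05  9.93800046e-01  1.11182130e-01 -2.69835595e-06]
```

View pics/top0.png

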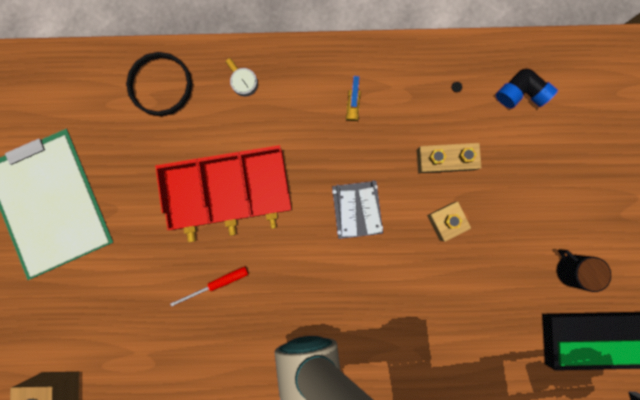

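View pics/side0.png

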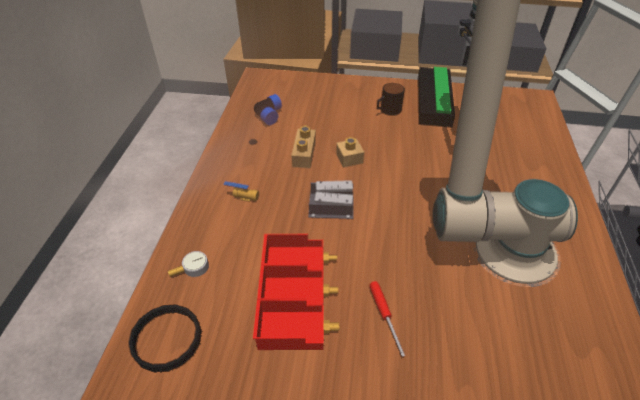

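The top view shows the single block with its union at (453,221), gauge at (357,210), wide end down, towards the robot, and the bin row around (225,188). The side view agrees. Next, close looks with the wrist camera.

```bash
cat > h.py <<'E'
from plant import r, gripper_to, inverse_kinematics, vision, models, telemetry as T
import numpy as np, cv2
from scipy.spatial.transform import Rotation as Ro
def q(yaw): return [0,np.cos(yaw/2),np.sin(yaw/2),0]
def cam(c):
    k=vision.get_calibration(c); K=np.array([[k["fx"],0,k["cx"]],[0,k["fy"],k["cy"]],[0,0,1]])
    return K,np.array(k["D"]),np.array(k["position"]),Ro.from_quat(np.roll(k["orientation"],-1)).as_matrix()
def pix2w(uv,z,C):
    K,D,p,R=C
    n=cv2.undistortPoints(np.float64(uv).reshape(-1,1,2),K,D).reshape(-1,2)
    d=np.c_[n,np.ones(len(n))]@R.T
    return p+d*((z-p[2])/d[:,2])[:,None]
def rectify(im,C,c,z,half=0.07,px=0.00025):
    # world-aligned picture of plane z: up=+x, left=+y
    n=int(2*half/px); v,u=np.mgrid[:n,:n]
    P=np.stack([c[0]+half-v*px,c[1]+half-u*px,np.full(v.shape,z)],-1).reshape(-1,3).astype(float)
    K,D,p,R=C
    uv=cv2.projectPoints(P,cv2.Rodrigues(R.T)[0],-R.T@p,K,D)[0].reshape(n,n,2).astype(np.float32)
    return cv2.remap(im,uv[...,0],uv[...,1],cv2.INTER_LINEAR)
E
python3 - <<'E'
from h import *
import pickle
def look(name,xy,z,things):
    r.move_to([*xy,z],q(0.2)); C=cam("wrist"); im=vision.snapshot("wrist")
    pickle.dump((im,C),open(name+".pkl","wb")); cv2.imwrite(f"pics/{name}.png",im[:,:,::-1])
    print(name,C[2],C[3][:,2])
    for t in things:
        print(t,[(np.round(d["at"],4).tolist(),round(d["score"],2)) for d in models.mark_of(t,"wrist")[:3]])
look("w_gauge",(0.46,-0.106),0.24,["slot_mouth","mark_19","gauge","jaw_left"])
look("w_block",(0.44,-0.318),0.24,["single_hole","union_a"])
print(T.current_t())
a=cv2.imread("pics/w_gauge.png");b=cv2.imread("pics/w_block.png")
cv2.imwrite("pics/w.png",cv2.resize(np.vstack([a,b]),None,fx=.75,fy=.75,interpolation=cv2.INTER_AREA))
E
```

```text
w_gauge [ 0.53791365 -0.09122726  0.39436312] [-0.26939706 -0.05427892 -0.96149832]
slot_mouth [([0.4699, -0.1091, 0.0581], 0.65)]
mark_19 [([0.5399, -0.1051, 0.0562], 0.82), ([0.4967, -0.1047, 0.058], 0.78), ([0.52, -0.1063, 0.0584], 0.56)]
gauge [([0.5145, -0.1048, -0.004], 0.92)]
jaw_left [([0.5166, -0.1026, 0.0016], 0.8)]
w_block [ 0.51783774 -0.30165741  0.39426924] [-0.26937342 -0.05253423 -0.96160185]
single_hole []
union_a [([0.4863, -0.3206, 0.0466], 0.68), ([0.4886, -0.3196, 0.0481], 0.47)]
4.6833
```

View pics/w.png

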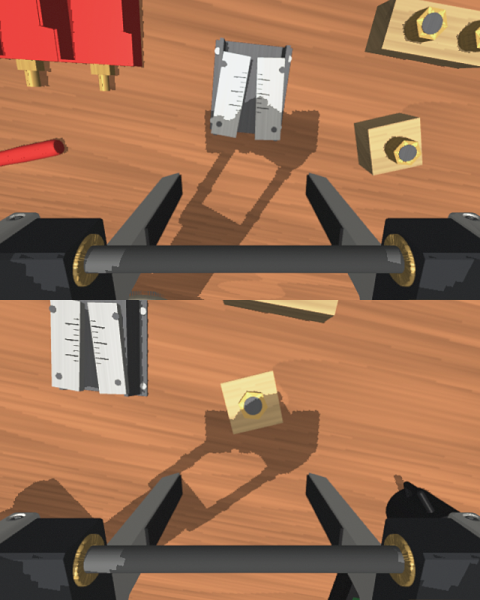

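Both are seen clearly: the gauge around (335,120) of the full-size picture, the union at (337,140) of the second. Now rectified plan views for angles.

Run:
```python
from h import *
import pickle
im,C=pickle.load(open("w_gauge.pkl","rb")); g=rectify(im,C,(0.517,-0.105),0.056,0.075,0.00025)
im,C=pickle.load(open("w_block.pkl","rb")); b=rectify(im,C,(0.485,-0.319),0.075,0.03,0.0001)
o=np.hstack([cv2.resize(g,(400,400)),cv2.resize(b,(400,400))])[:,:,::-1].copy()
cv2.imwrite("pics/rect.png",o)
```

```text
(no output)
```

View pics/rect.png

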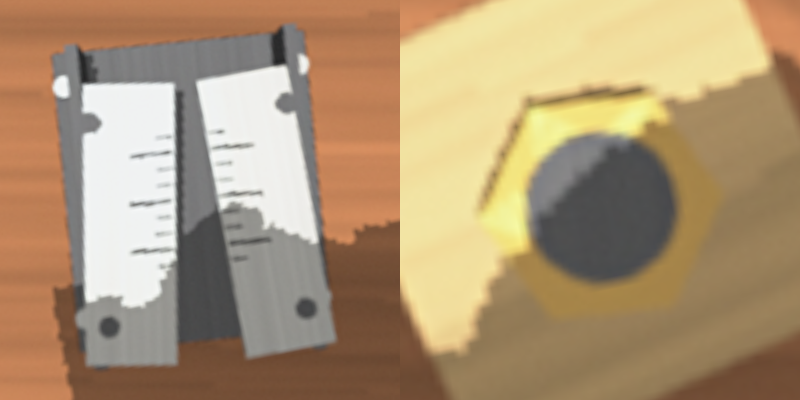

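```bash
cat >> h.py <<'E'
D=np.deg2rad
GY=D(5.3); GO=np.array([0.517,-0.104]); U=np.array([np.cos(GY),np.sin(GY)]); V=np.array([-U[1],U[0]])
def gx(x,y=0): return GO+U*x+V*y
def fg():
    f=np.array(T.current_wrist_force()); return np.round([f[:2]@U,f[:2]@V,f[2]],2)
E
python3 - <<'E'
from h import *
for s in (0,-180):
    for n,p,y in (("block",[.4843,-.3192,.16],97.4),("gauge",[*gx(0),.16],95.3),("bin",[.573,.215,.16],98.4),("bin",[.558,.312,.16],98.4)):
        a=inverse_kinematics(p,q(D(y+s))); print(s,n,None if a is None else np.round(a,2))
E
```

```text
0 block [-0.7   0.33  1.61 -0.    1.2  -0.83]
0 gauge [-0.33  0.26  1.72 -0.    1.17 -0.42]
0 bin [ 0.25  0.38  1.53 -0.    1.23  0.1 ]
0 bin [ 0.4   0.41  1.47 -0.    1.26  0.25]
-180 block [-0.7   0.33  1.61 -0.    1.2   2.31]
-180 gauge None
-180 bin None
-180 bin None
```

Run:
```python
from h import *
gripper_to(0.06,15)
Y=q(D(97.4)); b=[.4843,-.3192]
r.move_to([*b,.16],Y); 
print(r.move_l([*b,.077],vel=.08,guard=6),T.current_ee_pos(),fg())
gripper_to(0.02,15); print(T.current_opening(),T.current_finger_force(),fg())
r.move_l([*b,.17],vel=.12); print(T.current_opening(),fg(),T.current_t())
r.move_to([*gx(-.048),.16],q(D(95.3))); print(fg(),T.current_t())
C=cam("wrist"); im=vision.snapshot("wrist"); cv2.imwrite("pics/held.png",im[:,:,::-1])
s=vision.snapshot("side"); cv2.imwrite("pics/side1.png",cv2.resize(s[130:260,230:430,::-1],None,fx=3,fy=3))
```

```text
False [ 0.48468914 -0.31951289  0.07754969] [0.26 0.68 0.52]
0.032012582299111865 14.911627471446991 [ 0.88 -0.42  1.47]
0.03212654664516159 [ 0.35 -0.4  -0.91] 9.3417
[ 0.34 -0.35 -1.96] 10.2
```

View pics/held.png

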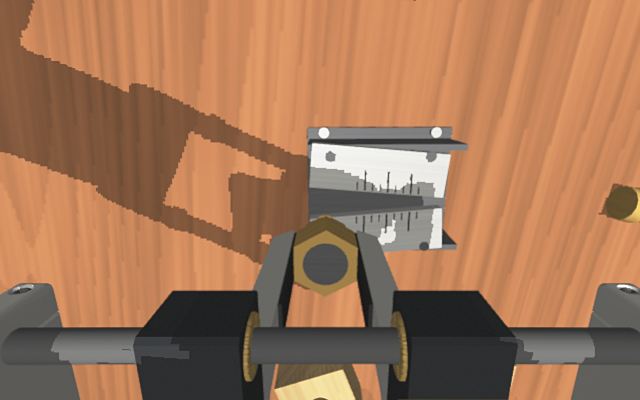

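The picture shows the union held squarely, bore at (325,263), with the slot beyond it at (370,202). I check its offset in the grip and lower it in.

Run:
```python
from h import *
p=np.array(T.current_ee_pos()); w=pix2w([[325,263]],p[2]-.002,cam("wrist"))[0]
e=w-p; off=e[:2]@V; print("tool",p,"nut-tool gx,gy",e[:2]@U,off)
f0=fg()
hit=r.move_l([*gx(-.048),.095],vel=.06,guard=4); print(hit,T.current_ee_pos(),fg()-f0)
if not hit:
    hit=r.move_l([*gx(-.048),.082],vel=.02,guard=3); print(hit,T.current_ee_pos(),fg()-f0,T.current_t())
```

```text
tool [ 0.47008836 -0.10999347  0.16007465] nut-tool gx,gy -0.000557143695229753 0.000532624265893849
False [ 0.46958117 -0.10855125  0.09538112] [-0.46 -0.02  0.71]
True [ 0.46917199 -0.1084442   0.08503301] [-0.8  -0.2   6.34] 12.05
```

```bash
cat > slide.py <<'E'
from h import *
f0=np.array([0.34,-0.35,-1.96]); z=T.current_ee_pos()[2]; print(fg()-f0)
x,y=-.048,0.; xmax=.028
for i in range(12):
    hit=r.move_l([*gx(xmax,y),z],vel=.02,guard=4)
    p=np.array(T.current_ee_pos()); x=(p[:2]-GO)@U; f=fg()-f0
    print(i,hit,"x %.4f y %.4f z %.4f"%(x,(p[:2]-GO)@V,p[2]),f,round(T.current_t(),2))
    if not hit or f[0]<-4: break
    if abs(f[1])>1.5: y+=np.clip(f[1]*1e-4,-.0008,.0008); r.move_l([*gx(x,y),z],vel=.02); print("  y->",y,fg()-f0)
r.hold(.2); print(fg()-f0)
E
python3 slide.py
```

```text
[-0.89 -0.14  6.48]
0 True x -0.0480 y -0.0000 z 0.0850 [0.55 0.89 5.47] 12.6
1 True x -0.0479 y -0.0000 z 0.0850 [-0.66  0.26  6.08] 13.17
2 True x -0.0478 y -0.0000 z 0.0850 [-1.04  0.5   5.52] 13.77
3 True x -0.0478 y -0.0000 z 0.0850 [-1.42  0.32  5.62] 14.38
4 True x -0.0477 y -0.0001 z 0.0851 [-0.85  0.15  5.26] 14.97
5 True x -0.0476 y -0.0000 z 0.0851 [-1.13  0.42  5.4 ] 15.58
6 True x -0.0475 y -0.0000 z 0.0851 [-0.83 -0.08  5.53] 16.18
7 True x -0.0474 y -0.0001 z 0.0851 [0.28 0.88 5.57] 16.8
8 True x -0.0473 y -0.0001 z 0.0851 [-0.25  0.2   5.5 ] 17.41
9 True x -0.0472 y -0.0000 z 0.0851 [-0.65  0.61  5.95] 18.03
10 True x -0.0471 y -0.0000 z 0.0852 [ 0.37 -0.35  5.92] 18.65
11 True x -0.0470 y -0.0001 z 0.0851 [-1.03  0.    5.9 ] 19.27
[-1.04 -0.23  5.71]
```

```bash
cat > slide.py <<'E'
from h import *
import sys
f0=np.array([0.34,-0.35,-1.96]); z,y,G=map(float,sys.argv[1:4]); xmax=.028
def st(s,h=None):
    p=np.array(T.current_ee_pos()); x=(p[:2]-GO)@U; f=fg()-f0
    print(s,h,"x %.4f y %.4f z %.4f"%(x,(p[:2]-GO)@V,p[2]),f,round(T.current_t(),2)); return x,f
x,f=st("start"); 
for i in range(5):
    x0=x
    if x<-.03: hit=r.move_l([*gx(-.028,y),z],vel=.03,guard=9)
    else: hit=r.move_l([*gx(xmax,y),z],vel=.02,guard=G)
    x,f=st(i,hit)
    if f[0]<-4: break
    if x-x0<.001: break
r.hold(.1); st("end")
E
python3 - <<'E'
from h import *
p=T.current_ee_pos(); f0=np.array([0.34,-0.35,-1.96])
for dz in (.0004,.0008):
    r.move_l([*gx(-.047),p[2]+dz],vel=.01); print(T.current_ee_pos()[2],fg()-f0,T.current_t())
    if (fg()-f0)[2]<3: break
E
python3 slide.py 0.0854 0 6
```

```text
0.08528093224616703 [-0.54 -0.11  2.68] 19.725
start None x -0.0471 y 0.0000 z 0.0853 [-0.54 -0.11  2.68] 19.73
0 False x -0.0274 y -0.0001 z 0.0854 [0.   0.65 1.27] 20.51
1 True x 0.0049 y 0.0004 z 0.0853 [-0.67 -0.05  7.52] 22.17
2 True x 0.0051 y 0.0003 z 0.0854 [-0.71 -0.47  4.98] 22.58
end None x 0.0051 y 0.0003 z 0.0854 [-0.53  0.59  5.59] 22.68
```

```bash
python3 slide.py 0.0858 0 6
```

```text
start None x 0.0051 y 0.0003 z 0.0854 [-0.53  0.59  5.59] 22.68
0 True x 0.0052 y 0.0003 z 0.0854 [-1.09  0.63  5.07] 23.07
end None x 0.0052 y 0.0003 z 0.0854 [-0.6   0.33  6.16] 23.17
```

Run:
```python
from h import *
f0=np.array([0.34,-0.35,-1.96]); p=np.array(T.current_ee_pos()); x=(p[:2]-GO)@U; y=(p[:2]-GO)@V
def st(s):
    p=np.array(T.current_ee_pos()); print(s,"x %.4f y %.4f z %.4f"%((p[:2]-GO)@U,(p[:2]-GO)@V,p[2]),fg()-f0,T.current_finger_force(),T.current_opening(),round(T.current_t(),2))
r.move_l([*gx(x,y),p[2]+.0004],vel=.01); st("up")
for d in (.0005,.001,.0015):
    r.move_l([*gx(x+d,y),p[2]+.0004],vel=.01); st(d)
    if (fg()-f0)[0]<-3: break
im=vision.snapshot("wrist"); cv2.imwrite("pics/w5.png",im[:,:,::-1])
```

```text
up x 0.0052 y 0.0004 z 0.0855 [0.42 0.2  2.07] 14.952132103499025 0.03182928977422829 23.42
0.0005 x 0.0053 y 0.0004 z 0.0855 [-1.04 -0.15  1.71] 14.952486092224717 0.03165031534669123 23.67
0.001 x 0.0053 y 0.0004 z 0.0855 [-2.31 -0.7   0.95] 14.952942113159224 0.03195321480830424 23.92
0.0015 x 0.0054 y 0.0004 z 0.0855 [-5.63 -1.37  1.49] 14.953053439676296 0.031728992299559486 24.17
```

View pics/w5.png

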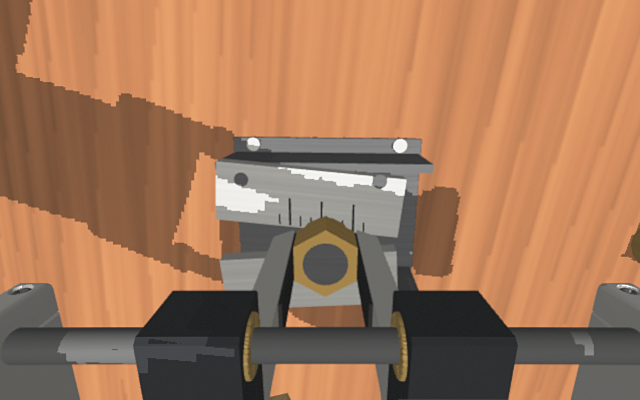

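The nut centre (325,263) stands at the middle long line (321,210), it stopped at x ≈ 5 mm, and the reading is about 5.6 N along the slot with little sideways: wedged on both jaws at 16 mm. I let it rest freely, regrip, withdraw.

Run:
```python
from h import *
r.hold(.3); print(fg()-np.array([0.34,-0.35,-1.96]))
gripper_to(.046,15); r.hold(.8)
p=np.array(T.current_ee_pos()); print((p[:2]-GO)@U,(p[:2]-GO)@V,p[2],fg())
C=cam("wrist"); im=vision.snapshot("wrist"); cv2.imwrite("pics/rest.png",im[:,:,::-1])
print([np.round(d["at"],4) for d in models.mark_of("union_a","wrist")[:2]], gx(.005))
r.move_l([*gx(.0053,.0004),.0852],vel=.03)
print(fg(),T.current_t())
```

```text
[-4.71 -1.04  2.88]
0.006740730211722212 0.0003386224907266568 0.08582768553201499 [-0.38 -0.93  0.09]
[] [ 0.52197862 -0.10353815]
[ 0.14  0.22 -0.1 ] 26.1167
```

View pics/rest.png

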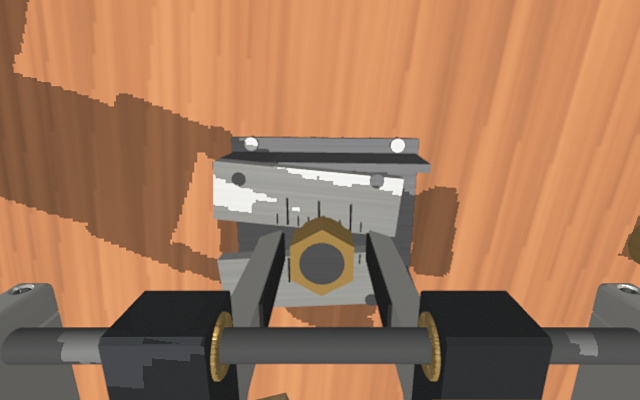

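It stands upright and free in the slot, nut centre (322,263) at the middle line. Regrip, withdraw, carry to the middle bin.

Run:
```python
from h import *
gripper_to(.02,20); print(T.current_opening(),T.current_finger_force(),fg())
r.move_l([*gx(-.047),.0855],vel=.06); print(T.current_opening(),fg())
r.move_l([*gx(-.047),.17],vel=.12); print(T.current_opening(),fg(),T.current_t())
b=[.571,.215]
r.move_to([*b,.17],q(D(98.4)))
print(r.move_l([*b,.073],vel=.1,guard=6),T.current_ee_pos(),fg())
gripper_to(.058); r.hold(.3)
r.move_l([*b,.22],vel=.15)
im=vision.snapshot("side"); cv2.imwrite("pics/end.png",im[:,:,::-1])
print(T.current_t(),[np.round(d["at"],3) for d in models.mark_of("union_a","side")[:4]])
```

```text
0.031851895343707616 19.967945558018982 [-0.13  0.71  0.82]
0.031923529851229336 [-0.64 -0.59 -0.95]
0.03166638979746222 [-1.38  0.75 -1.9 ] 28.3667
False [0.57160346 0.21512195 0.07368386] [-0.12  0.04 -2.08]
32.8583 [array([0.572, 0.21 , 0.038]), array([ 0.632, -0.359,  0.053]), array([ 0.633, -0.288,  0.049])]
```

View pics/end.png

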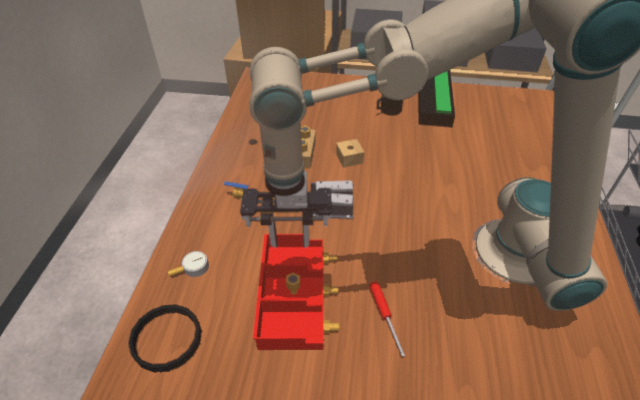

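The union stands in the middle bin at (293,283), the block's hole is empty at (350,147), and the gripper is clear.

```bash
python3 -c "
from h import *
r.hold(.3); print(r.sign_off())"
```

```text
the job is handed in; nothing more can be done
None
```

The union from the single-hole block measured 16 mm: it wedged at the 16 mm line with about a 5.6 N push, rested there, and now stands in the middle (16 mm) bin; the job was handed in at about 33 s.

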